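# Sort the loose ratchet clamps by jaw state

## Task

Two loose ratchet clamps lie on the workbench: lay the one whose jaws are ratcheted shut flat in the blue tray, and the one whose jaws are ratcheted open flat in the yellow tray. Leave their ratchets as you find them (shut stays shut, open stays open), and do not disturb the clamp gripping the glued strips, the spray can or the timber block with the painted parts.

Things in the scene. Friction and masses are not known exactly. Their poses are not given: they have to be found in the camera images.
- clamp_shut_hub (a point): Loose clamp, jaws shut. Grey crossing levers 14 mm thick, white jaw pads, orange handle ends, lying flat; over the pivot an upright black hub block 30 (x) x 22 (y) mm, top 46 mm above the underside. Point: hub axis, 36 mm above the underside. x towards the jaws, z up. Jaws reach 50 mm ahead, handles 82 mm behind; handles 41 mm across outside. 0.13 kg x 0.7-1.4, balanced near the hub.
- clamp_shut_lever (a joint): Hinge of the shut clamp's second lever: 0 rad = jaws together, grows as the jaws open (up to 0.75). The ratchet holds it like friction, slipping at about 0.6 N m. Pinching the hub across y with the fingertips at least 15 mm above the underside clears the levers. Starts at 0 to 0.03.
- clamp_open_hub (a point): Loose clamp, jaws open. Grey crossing levers 14 mm thick, white jaw pads, orange handle ends, lying flat; over the pivot an upright black hub block 30 (x) x 22 (y) mm, top 46 mm above the underside. Point: hub axis, 36 mm above the underside. x towards the jaws, z up. Jaws reach 50 mm ahead, handles 82 mm behind; jaws 25 mm apart, handles 84 mm across outside, symmetric about x. 0.13 kg x 0.7-1.4, balanced near the hub.
- clamp_open_lever (a joint): Hinge of the open clamp's second lever: 0 rad = jaws together, grows as the jaws open (up to 0.75). The ratchet holds it like friction, slipping at about 0.6 N m. Pinching the hub across y with the fingertips at least 15 mm above the underside clears the levers. Starts at 0.52 to 0.64.
- tray_blue: Blue open plastic tray, fixed to the bench, for clamps found ratcheted shut. Outside 210 mm (x) by 160 mm (y) by 25 mm high, walls and floor 5 mm thick. Origin at the centre of its underside on the bench; z up.
- tray_yellow: Yellow open plastic tray, fixed to the bench, for clamps found ratcheted open. Outside 210 mm (x) by 160 mm (y) by 25 mm high, walls and floor 5 mm thick. Origin at the centre of its underside on the bench; z up.
- glue_up_mid (a point): Bystander: two strips glued side by side (together 200 x 24 x 25 mm high), a third, like clamp gripping one end, lying flat. Point: between the strips, half-way up, 40 mm from their middle towards the clamped end; x along the strips away from the clamp, whose hub (46 mm high) is 100 mm and handle ends 182 mm towards -x.
- spray_can: Bystander: standing spray can, 60 mm across, 170 mm high, blue band. Origin at the centre of its underside.
- timber_block: Bystander: pale timber block 80 (x) by 160 (y) by 80 mm high, with black painted discs on top up to 90 mm. Origin at the centre of its underside.

How it is judged (in metres and radians):
At the end, for the whole second after the job is handed in: Shut clamp in the blue tray, open clamp in the yellow: hub within 90 mm (tray x) and 70 mm (tray y) of the tray centre, hub point under 51 mm above the tray underside, tilt under 10 degrees, slower than 20 mm/s; shut clamp joint still below 0.15 rad, open one above 0.38 (x of clamp_shut_hub in the frame of tray_blue between -0.09 and 0.09 m and y of clamp_shut_hub in the frame of tray_blue between -0.07 and 0.07 m and z of clamp_shut_hub in the frame of tray_blue below 0.051 m and angle between each of clamp_shut_hub, clamp_open_hub's own z axis and vertical below 0.17 rad and linear speed of each of clamp_shut, clamp_open below 0.02 m/s and value of joint clamp_shut_lever below 0.15 rad and x of clamp_open_hub in the frame of tray_yellow between -0.09 and 0.09 m and y of clamp_open_hub in the frame of tray_yellow between -0.07 and 0.07 m and z of clamp_open_hub in the frame of tray_yellow below 0.051 m and value of joint clamp_open_lever above 0.38 rad); the robot touches nothing.
It fails at once if the glued strips with their clamp are moved by more than 15 mm (distance of glue_up_mid from where it was at the start of the episode above 0.015 m).
It fails at once if the spray can is moved by more than 15 mm or tipped (distance of spray_can from where it was at the start of the episode above 0.015 m or angle between spray_can's own z axis and vertical above 0.3 rad).
It fails at once if the timber block is moved by more than 15 mm (distance of timber_block from where it was at the start of the episode above 0.015 m).
It also fails if it takes over 54 s, if anything falls off the work surface, if the arm or the gripper's body presses on something with over 40 N, if the wrist force passes 120 N, or if a joint passes its speed limit or range.

## Robot

A 6-joint arm with a two-finger parallel gripper is mounted at the origin on the work surface. World frame = base frame: x ahead of the robot, y to its left, z up, the work surface at z = 0. Lengths are in mm, angles in rad, forces in N, time in s.
With the tool pointing down it reaches from about 375 to 825 mm from the base axis. Payload 5.5 kg.
Tool frame: the origin (TCP) lies at the very end of the fingers, on their centre line; the grasp point (between the pads) lies 19 mm behind it; y points along the fingers, z is the direction in which the jaws open and shut, and the axes are right-handed (so a half turn about y gives the same grasp; the last joint's range is limited). The gripper opens to 85 mm and grips with 20 to 120 N. Pads are 22 mm wide; open, the fingers measure 114 mm over their backs; the gripper's body (76 mm by 85 mm) begins 54 mm behind the grasp point. The pads swing forward as they close: fully open they stand 13 mm farther back than shut.
Start: joints at [-1.236, 0.314, -0.047, 1.21, 0, 1.571], TCP at [197.145, -566.682, 197.899] pointing down, gripper open.
Joint ranges: [-2.67, 2.67], [-0.69, 1.73], [-1.03, 1.25], [-2.08, 2.16], [-1.42, 1.45], [-3.14, 3.14]. Speed limits (rad/s): [2.39, 2.39, 3.01, 3.14, 3.14, 3.14].

## Interface

Orientations are given as a unit quaternion [x, y, z, w].
In Python, from bench import ctrl gives the robot as it stands. The module is installed in compiled form; this text tells all that it offers.
- The arm moves only by the tool carry_out, never from a script. Its argument "rows" is a list of rows, each a list of 6 numbers: the shift along the tool's x, y, z in mm, then the turn, a rotation vector about the tool's x, y, z in rad. A call has exactly 5 rows; each row is the pose to reach, as a shift and turn from the pose measured when the call began, along the tool's axes at that moment; what a row does not reach only later rows make up. A row lasts 1/8 s, in which the tool goes at most 62.5 mm and 10.7 degrees, less where a joint would pass 70% of its speed; a pose out of reach is approached as far as the arm can. A call with a gripper value outside its range is refused whole. "jaw" is the closure in counts, from 0 (fully open) to 255 (shut), set as the call begins (left out, the last holds). The fingers move at their own pace and stop on an object; "grip_force" is the grip in N (left out, the last holds). Time passes only in rows, so rows that repeat a pose let the fingers close, or fill a call up. It gives the time, the measured TCP pose, the force and the opening at its end, in the units of the state.
- ctrl.sense(): the state, without advancing time (a new reading comes with each control period).
- ctrl.capture(name): name is "side" or "top"; returns the picture (480x640x3 uint8, red, green, blue); there is no depth.
- ctrl.camera_model(name): a dict with "mtx" (3x3 intrinsics, pixels), "view" (4x4, takes a point from world to camera coordinates). Camera axes: x right, y up, looking along -z (the intrinsics and any distortion apply to the point x, -y, -z); pixel columns grow to the right and rows downward; lengths in mm; the calibration is good to about 2 mm. A picture is of the moment at which its call begins. camera_model takes no time and is no camera call.
- ctrl.close_job(): hands the job in, once; it reports no verdict.
The state is a dict: "time": time; "joints": joint angles; "qd": joint speeds; "joint_efforts": joint torques, N m; "eef_pos": TCP position; "tcp_rot": TCP orientation; "ft_force": force on the tool from outside, world axes, zero at the start; "torque": the same for the moment, N m; "finger_gap": finger opening in mm.
Only numpy, scipy, OpenCV 4.12 (cv2) and the standard library are available. Lean on these libraries where they do the work, as an engineer would, in place of code of your own. Each camera call takes 0.05 s, during which the arm holds its last target.

## Working session

There is one attempt and no reset: what is moved stays moved. The work goes in short steps, Python scripts to look and compute and a tool call to move; the robot and the scene stay as the last step left them, time stands still between calls to the robot, and variables do not carry over. Pictures are saved under pics/ and viewed, and the job is handed in when it is done.

Besides the shell and the picture viewer there is one more tool, called after "Emit:" as a command line: name --pt "numbers of a row" for each row, then --argument value for the rest. carry_out: Moves the arm, as the interface text tells. Its arguments: {"type":"object","properties":{"rows":{"type":"array"},"jaw":{"type":"number"},"grip_force":{"type":"number"}},"required":["rows"]}

```bash
mkdir -p pics
python3 - <<'E'
from bench import ctrl
import cv2,json
for n in("top","side"):
    im=ctrl.capture(n); cv2.imwrite(f"pics/{n}0.png",im[:,:,::-1])
    m=ctrl.camera_model(n); print(n,m)
print(ctrl.sense())
E
```

```text
top {'mtx': array([[534.1950809 ,   0.        , 326.72246074],
       [  0.        , 534.1950809 , 239.67036223],
       [  0.        ,   0.        ,   1.        ]]), 'view': array([[-7.06312197e-03, -9.99965781e-01,  4.30691390e-03,
        -6.26256455e+00],
       [ 9.98393270e-01, -6.80972560e-03,  5.62539364e-02,
        -6.09309927e+02],
       [-5.62226825e-02,  4.69732227e-03,  9.98407204e-01,
        -1.01104721e+03],
       [ 0.00000000e+00,  0.00000000e+00,  0.00000000e+00,
         1.00000000e+00]])}
side {'mtx': array([[523.07887112,   0.        , 314.65326109],
       [  0.        , 523.07887112, 239.5134529 ],
       [  0.        ,   0.        ,   1.        ]]), 'view': array([[-7.51014592e-01, -6.60198328e-01,  1.07354625e-02,
         4.43547199e+02],
       [ 4.80321900e-01, -5.35093856e-01,  6.94957148e-01,
        -3.43313309e+02],
       [-4.53065067e-01,  5.27079437e-01,  7.18971009e-01,
        -7.86926284e+02],
       [ 0.00000000e+00,  0.00000000e+00,  0.00000000e+00,
         1.00000000e+00]])}
{'time': 0.1, 'joints': array([-1.23602113e+00,  3.14175038e-01, -4.79668717e-02,  1.21024774e+00,
       -2.21508248e-05,  1.57083709e+00]), 'qd': array([ 0.00010508, -0.00243442,  0.00244505, -0.000575  ,  0.00107913,
       -0.0010623 ]), 'joint_efforts': array([-3.71211136e-04, -5.40769136e+01,  3.40541017e+01,  1.11619534e-02,
       -1.54760386e-05,  1.61277609e-05]), 'eef_pos': array([ 196.93244023, -566.13533078,  197.11438507]), 'tcp_rot': array([-0.11789631,  0.69778014, -0.69667185,  0.11769313]), 'ft_force': array([ 0.31195816,  0.41697818, -0.86998637]), 'torque': array([-0.02836035, -0.09168138,  0.0340702 ]), 'finger_gap': 85.46895348563908}
```

View pics/top0.png

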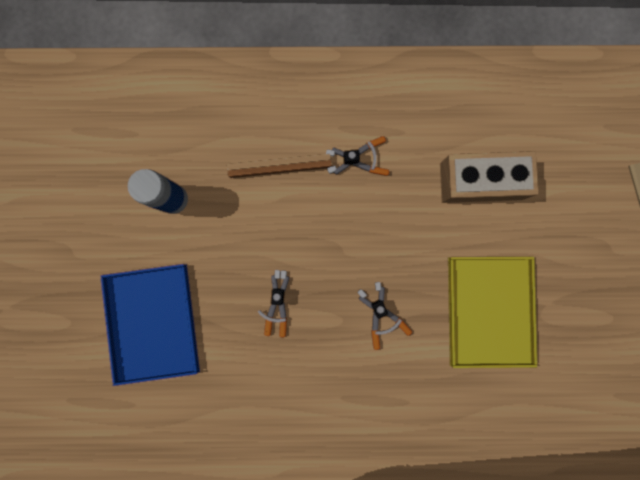

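View pics/side0.png

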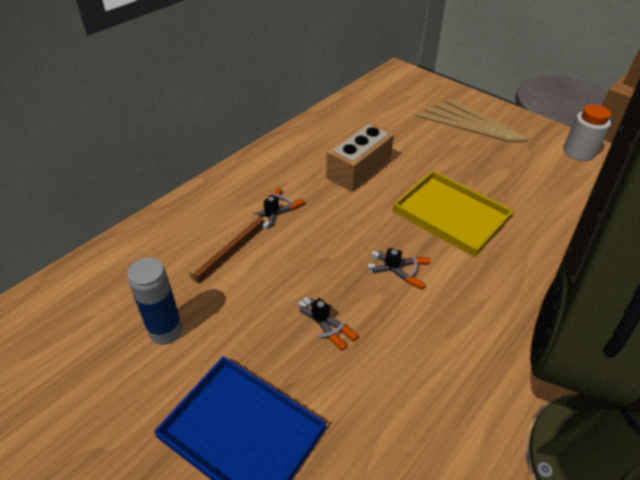

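The top view shows the shut clamp with its hub near (278,296) and the open one near (380,309). The blue tray is centred near (152,323) and the yellow near (493,312). The can, glue-up and timber block stand farther back. I'll enlarge the crops for exact pixels.

Run:
```python
import cv2,numpy as np
def crop(f,x,y,w,h,s):
    return cv2.resize(cv2.imread(f)[y:y+h,x:x+w],(w*s,h*s),interpolation=cv2.INTER_CUBIC)
def bright(a): return np.clip(a.astype(float)*1.6,0,255).astype('uint8')
a=crop('pics/top0.png',240,260,80,90,5); b=crop('pics/top0.png',345,260,80,90,5)
cv2.imwrite('pics/tz.png',bright(np.hstack([a,b])[:, :800]))
a=crop('pics/side0.png',290,280,80,80,5); b=crop('pics/side0.png',360,230,80,80,5)
cv2.imwrite('pics/sz.png',bright(np.hstack([a,b])))
```

```text
(no output)
```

View pics/tz.png

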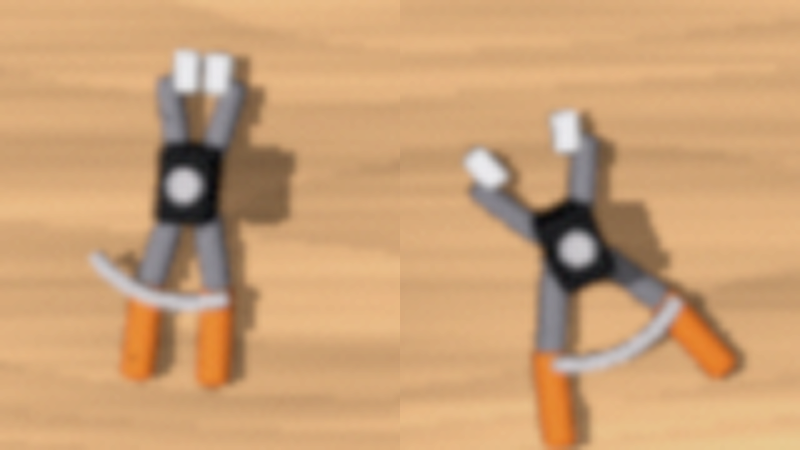

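View pics/sz.png

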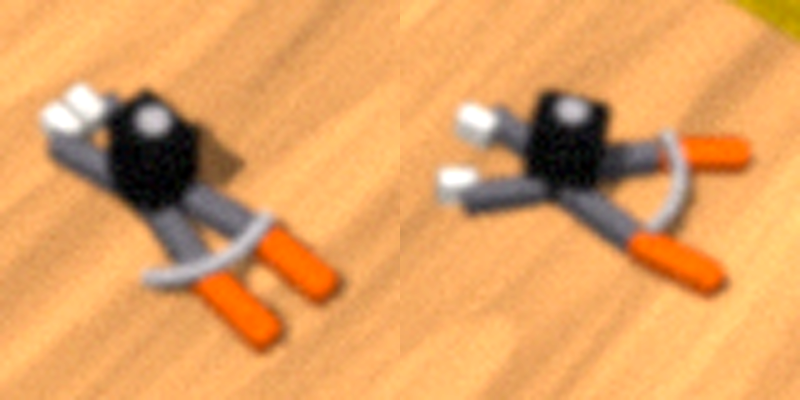

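```bash
cat > h.py <<'E'
import numpy as np
from bench import ctrl
M={n:ctrl.camera_model(n) for n in("top","side")}
def ray(n,p):
    K=M[n]["mtx"];V=M[n]["view"];R=V[:3,:3];t=V[:3,3]
    d=np.linalg.solve(K,[p[0],p[1],1]); d=R.T@(d*[1,-1,-1]); return -R.T@t,d/np.linalg.norm(d)
def at(n,p,z):
    c,d=ray(n,p); return c+d*(z-c[2])/d[2]
def proj(n,P):
    V=M[n]["view"];q=(V@np.append(P,1))[:3]*[1,-1,-1];q=M[n]["mtx"]@q;return q[:2]/q[2]
def tri(pt,ps):
    A=np.zeros((3,3));b=np.zeros(3);L=[ray("top",pt),ray("side",ps)]
    for c,d in L:
        Q=np.eye(3)-np.outer(d,d);A+=Q;b+=Q@c
    X=np.linalg.solve(A,b);return X,[np.linalg.norm((np.eye(3)-np.outer(d,d))@(X-c)) for c,d in L]
E
python3 - <<'E'
from h import *
np.set_printoptions(precision=1,suppress=True)
print("shut",*tri((276.2,296.8),(320.2,303.8)));print("open",*tri((380,309.6),(394,251.6)))
g=lambda x,y,ox,oy:(ox+(x+.5)/5-.5,oy+(y+.5)/5-.5)
for n,j,h in(("shut",g(202,72,240,260),g(175.5,381,240,260)),("open",g(126.5,150,345,260),g(241,408,345,260))):
    J=at("top",j,12);H=at("top",h,8);v=J-H;print(n,J,H,np.hypot(*v[:2]),"yaw",np.degrees(np.arctan2(v[1],v[0])))
B=[(102,276),(186,265),(199,374),(114,384)];Y=[(448,257),(535,257),(537,367),(451,367)]
for n,C in(("blue",B),("yel",Y)):
    P=np.array([at("top",p,25) for p in C]);print(n,P.mean(0),P[:,:2].tolist(),[np.linalg.norm(P[i]-P[i-1]).round() for i in range(4)])
print(tri((102,276),(157,432))[0],tri((186,265),(225,360))[0],tri((199,374),(326,428))[0])
for a,b in((Y[0],(394,210)),(Y[1],(434,175)),(Y[2],(512,212)),(Y[3],(474,250))):print(tri(a,b))
for p in((150,185),(152,185),(350,156),(494,174)):print(at("top",p,[170,170,46,90][[(150,185),(152,185),(350,156),(494,174)].index(p)]))
print(proj("top",[197,-566,197]))
E
```

```text
shut [502.5  84.8  46.2] [np.float64(0.7591198401803931), np.float64(0.7591198401803384)]
open [ 477.6 -107.8   46.8] [np.float64(0.8476689444638545), np.float64(0.8476689444637909)]
shut [543.9  80.   12. ] [425.4  90.7   8. ] 118.96549064150337 yaw -5.1927412068792975
open [512.7 -93.   12. ] [ 413.4 -136.2    8. ] 108.29758448606772 yaw 23.52597072610295
blue [450.6 324.3  25. ] [[542.6105528257076, 416.85871619047174], [562.3631528690333, 257.6559352016916], [357.31385861798503, 231.63910521041478], [340.0212790467585, 391.00894580540876]] [np.float64(204.0), np.float64(160.0), np.float64(207.0), np.float64(160.0)]
yel [ 469.8 -324.7   25. ] [[574.1070320133898, -241.67378587218704], [572.9493842657694, -407.98819159088447], [365.33571229466713, -405.7424653704589], [366.609380249973, -243.22133785385427]] [np.float64(208.0), np.float64(166.0), np.float64(208.0), np.float64(163.0)]
[542.6 419.2  19.3] [563.3 262.5   9.3] [355.5 237.3   6.5]
(array([ 573.3, -247.9,    2.3]), [np.float64(1.6311336257810636), np.float64(1.631133625780954)])
(array([ 573.3, -417.6,    0.9]), [np.float64(0.1799037822508907), np.float64(0.17990378225092793)])
(array([ 365.4, -408.3,   15. ]), [np.float64(2.2096001083434214), np.float64(2.2096001083432335)])
(array([ 368.3, -242.4,   22.3]), [np.float64(2.5210908109854957), np.float64(2.5210908109854078)])
[692.7 280.4 170. ]
[692.7 277.1 170. ]
[765.5 -55.4  46. ]
[ 721.7 -312.6   90. ]
[687.4 496.2]
```

```bash
cat >> h.py <<'E'
from scipy.spatial.transform import Rotation as Ro
def plan(xyz,yaw,n=5,quiet=False):
    """jaw axis (tool z) at yaw deg (mod 180, nearest), tool pointing down"""
    s=ctrl.sense();p=s["eef_pos"];R=Ro.from_quat(s["tcp_rot"])
    z0=R.as_matrix()[:,2];cur=np.degrees(np.arctan2(z0[1],z0[0]))
    print("t",round(s["time"],2),"pos",p.round(1),"jawyaw",round(cur,1),"q",s["joints"].round(2),"gap",round(s["finger_gap"],1),"F",s["ft_force"].round(1))
    for k in(0,180):
        y=(yaw+k-cur+180)%360-180+cur
        a=np.radians(y);z=np.array([np.cos(a),np.sin(a),0]);yy=np.array([0,0,-1.]);x=np.cross(yy,z)
        Rt=Ro.from_matrix(np.c_[x,yy,z])
        d=R.inv().apply(np.array(xyz)-p);rv=(R.inv()*Rt).as_rotvec()
        print("target",round(y,1),"shift",d.round(1),"turn",rv.round(3))
E
python3 - <<'E'
from h import *
plan([502.5,84.8,150],-5.5+90); plan([477.6,-107.8,150],23.5+90)
E
```

```text
t 0.1 pos [ 196.9 -566.1  197.1] jawyaw -70.8 q [-1.24  0.31 -0.05  1.21 -0.    1.57] gap 85.5 F [ 0.3  0.4 -0.9]
target 84.5 shift [-502.5   47.9 -514.3] turn [ 1.000e-03 -2.711e+00 -2.000e-03]
target -95.5 shift [-502.5   47.9 -514.3] turn [0.002 0.431 0.   ]
t 0.1 pos [ 196.9 -566.1  197.1] jawyaw -70.8 q [-1.24  0.31 -0.05  1.21 -0.    1.57] gap 85.5 F [ 0.3  0.4 -0.9]
target -246.5 shift [-415.7   47.6 -340.6] turn [0.000e+00 3.066e+00 2.000e-03]
target -66.5 shift [-415.7   47.6 -340.6] turn [ 0.002 -0.075 -0.   ]
```

Emit:
carry_out --pt "-46 5 -38 0 -0.015 0" --pt "-92 10 -76 0 -0.03 0" --pt "-138 15 -114 0 -0.045 0" --pt "-184 20 -152 0 -0.06 0" --pt "-230 25 -190 0 -0.075 0" --jaw 0 --grip_force 50

```text
time: 0.72
eef_pos: [352.3, -309.3, 172.1]
tcp_rot: [-0.144, 0.693, -0.692, 0.144]
ft_force: [1.0, -0.4, -0.3]
finger_gap: 85.4
```

Run:
```python
from h import *
plan([477.6,-107.8,120],23.5+90)
```

```text
t 0.72 pos [ 352.3 -309.3  172.1] jawyaw -66.5 q [-0.72  0.08 -0.39  1.1   0.    2.01] gap 85.4 F [ 1.  -0.4 -0.3]
target -246.5 shift [-195.2   52.3 -134.7] turn [0.000e+00 3.141e+00 3.000e-03]
target -66.5 shift [-195.2   52.3 -134.7] turn [ 0.002 -0.    -0.   ]
```

Emit:
carry_out --pt "-45 12 -31 0 0 0" --pt "-90 24 -62 0 0 0" --pt "-135 36 -93 0 0 0" --pt "-175 46 -120 0 0 0" --pt "-195 52 -135 0 0 0"

```text
time: 1.35
eef_pos: [477.8, -105.4, 119.5]
tcp_rot: [-0.145, 0.693, -0.691, 0.144]
ft_force: [-1.4, -1.4, 0.1]
finger_gap: 85.5
```

Run:
```python
from h import *
import cv2
for n,c in(("top",(300,220,160,120)),("side",(320,170,160,120))):
    im=ctrl.capture(n)[:,:,::-1];x,y,w,h=c
    cv2.imwrite(f"pics/{n}1.png",cv2.resize(im,(640,480)) if n=="side" else cv2.resize(im[y:y+h,x:x+w],(640,480),interpolation=cv2.INTER_CUBIC))
plan([477.6,-107.8,21],23.5+90)
```

```text
t 1.45 pos [ 477.5 -105.5  119.3] jawyaw -66.3 q [-0.22  0.16 -0.43  0.98  0.    2.51] gap 85.4 F [ 0.2 -0.1 -0.2]
target 113.5 shift [ 0.8 98.3  2.4] turn [ 1.000e-03 -3.138e+00 -5.000e-03]
target -66.5 shift [ 0.8 98.3  2.4] turn [0.003 0.003 0.001]
```

View pics/side1.png

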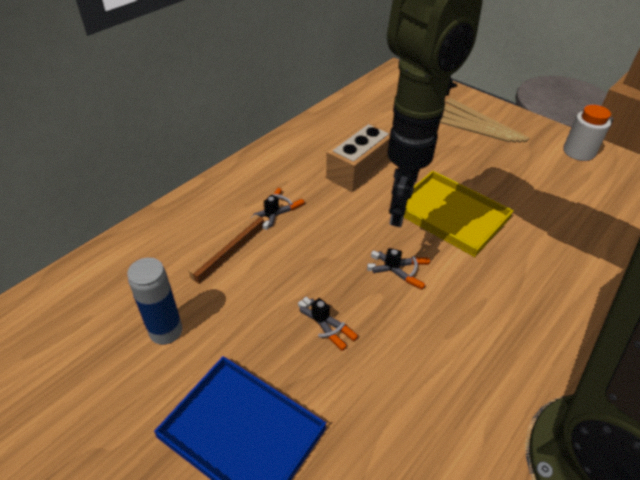

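The gripper is above the open clamp, with its tips near (397,224) and the hub near (394,255). I'll descend and pinch.

Emit:
carry_out --pt "1 30 2 0 0 0" --pt "1 60 2.5 0 0 0" --pt "1 80 2.5 0 0 0" --pt "1 93 2.5 0 0 0" --pt "1 98 2.5 0 0 0"

```text
time: 2.08
eef_pos: [476.8, -108.4, 20.9]
tcp_rot: [-0.146, 0.693, -0.691, 0.144]
ft_force: [-0.4, -0.8, 0.2]
finger_gap: 85.2
```

Emit:
carry_out --pt "0 0 0 0 0 0" --pt "0 0 0 0 0 0" --pt "0 0 0 0 0 0" --pt "0 0 0 0 0 0" --pt "0 0 0 0 0 0" --jaw 255 --grip_force 50

```text
time: 2.7
eef_pos: [477.0, -108.4, 21.0]
tcp_rot: [-0.146, 0.693, -0.691, 0.144]
ft_force: [0.0, 0.2, -1.1]
finger_gap: 0.2
```

Emit:
carry_out --pt "0 0 0 0 0 0" --pt "0 0 0 0 0 0" --pt "0 0 0 0 0 0" --pt "0 -5 0 0 0 0" --pt "0 -15 0 0 0 0"

```text
time: 3.32
eef_pos: [476.7, -108.4, 36.3]
tcp_rot: [-0.146, 0.693, -0.691, 0.144]
ft_force: [0.5, 0.3, 0.1]
finger_gap: 0.0
```

The gap closed to 0, so the grasp missed. I'll look again.

Run:
```python
from h import *
import cv2
o=[]
for n,c in(("top",(320,240,120,120)),("side",(340,160,120,120))):
    im=ctrl.capture(n)[:,:,::-1];x,y,w,h=c
    cv2.imwrite(f"pics/{n}2.png",im)
    o.append(cv2.resize(im[y:y+h,x:x+w],(400,400),interpolation=cv2.INTER_CUBIC))
cv2.imwrite("pics/c2.png",np.clip(np.hstack(o)*1.5,0,255).astype('uint8'))
s=ctrl.sense();print(s["eef_pos"],[proj(n,s["eef_pos"]) for n in M])
```

```text
[ 478.17881832 -108.70118555   37.48142942] [array([379.67066836, 308.53833107]), array([393.87744822, 254.39770043])]
```

View pics/c2.png

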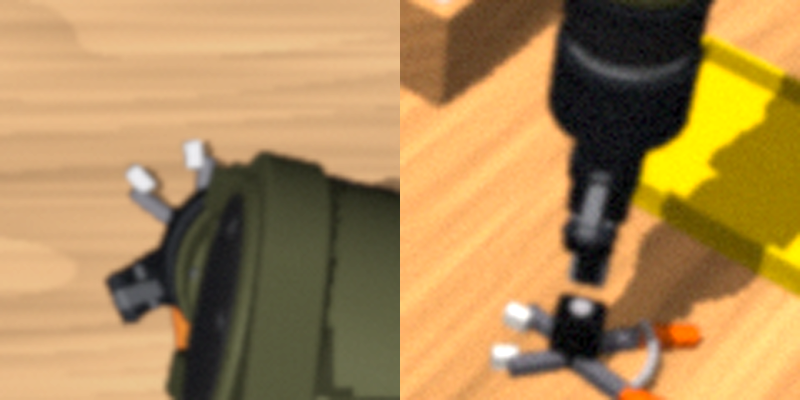

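Run:
```python
from h import *
for P in([0,0,0],[477.5,-105.5,119.3],[477.5,-105.5,134],[0,0,300]):print(P,proj("top",P),proj("side",P))
```

```text
[0, 0, 0] [323.41358344 561.60425548] [609.48414005 467.71772267]
[477.5, -105.5, 119.3] [382.72618011 312.39391341] [398.43921698 225.85931123]
[477.5, -105.5, 134] [383.67219133 313.08547677] [399.44497403 220.15765324]
[0, 0, 300] [322.99074181 684.45469096] [723.75778678 362.97353536]
```

View pics/top2.png

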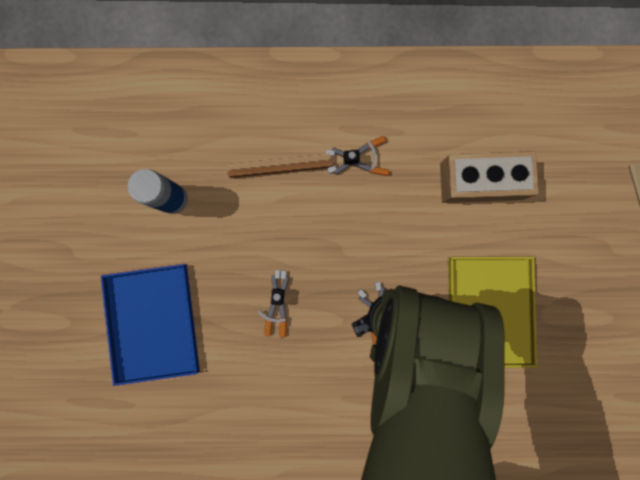

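View pics/top1.png

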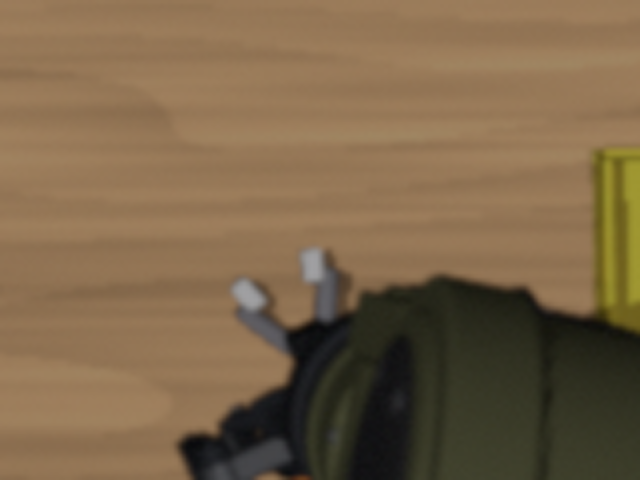

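View pics/side2.png

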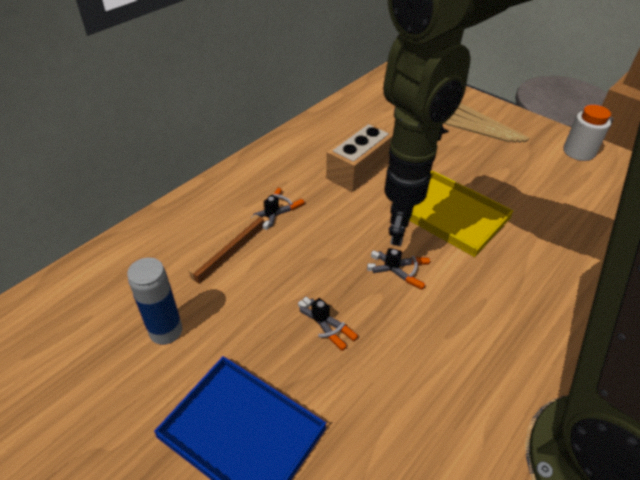

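Run:
```python
from h import *
import cv2
im=cv2.imread("pics/side2.png")[200:280,360:440]; a=cv2.resize(im,(400,400),interpolation=cv2.INTER_CUBIC)
im=cv2.imread("pics/side1.png")[180:260,360:440]; b=cv2.resize(im,(400,400),interpolation=cv2.INTER_CUBIC)
cv2.imwrite("pics/c3.png",np.clip(np.hstack([a,b])*1.8,0,255).astype('uint8'))
u=np.array([np.cos(np.radians(-66.4)),np.sin(np.radians(-66.4)),0])
for s in(-1,1):
  for dz in(0,13,36):print(s,dz,proj("side",np.array([477.5,-105.5,119.3+dz])+s*46*u))
print(at("side",(396.6,245.5),37.5))
```

```text
-1 0 [393.38726975 242.84331714]
-1 13 [394.2540795  237.81261461]
-1 36 [395.83096884 228.66082411]
1 0 [403.18350023 209.90963259]
1 13 [404.08911031 204.87860094]
1 36 [405.73375661 195.74192309]
[ 488.16259912 -132.22113096   37.5       ]
```

View pics/c3.png

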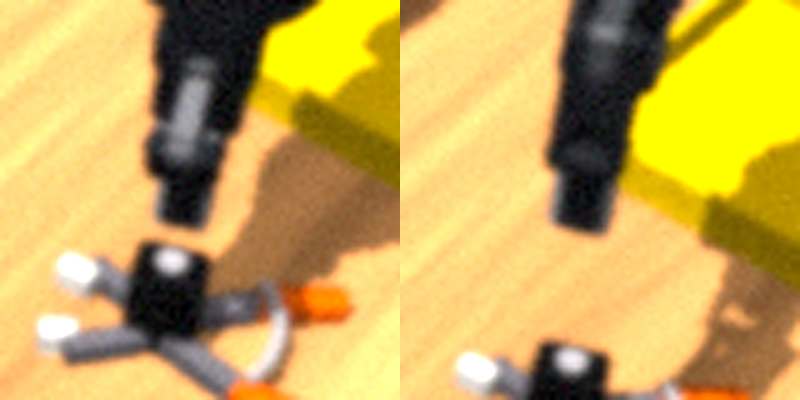

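The closed tips show at (396.5,245) in the side view. The reported TCP projects to (393.9,254.4), so the tips really stand about 24 mm higher than reported. The open fingers at the earlier height show the same offset. The jaws therefore shut just above the hub. I'll check this at another height before descending.

Emit:
carry_out --pt "0 -20 0 0 0 0" --pt "0 -45 0 0 0 0" --pt "0 -70 0 0 0 0" --pt "0 -80 0 0 0 0" --pt "0 -80 0 0 0 0"

```text
time: 4.05
eef_pos: [478.7, -109.0, 117.9]
tcp_rot: [-0.144, 0.693, -0.692, 0.145]
ft_force: [0.0, -0.3, 0.2]
finger_gap: 0.3
```

Run:
```python
from h import *
import cv2
s=ctrl.sense()
im=ctrl.capture("side")[:,:,::-1];cv2.imwrite("pics/side4.png",im)
cv2.imwrite("pics/c4.png",np.clip(cv2.resize(im[160:260,350:450],(500,500),interpolation=cv2.INTER_CUBIC)*1.8,0,255).astype('uint8'))
print(s["eef_pos"],s["joints"],s["finger_gap"])
for dz in(0,13,24,30):print(dz,proj("side",s["eef_pos"]+[0,0,dz]))
```

```text
[ 478.74323824 -108.97227365  117.86632307] [-2.25165094e-01  1.59261865e-01 -4.33672417e-01  9.77176403e-01
  1.82868938e-03  2.50348009e+00] 0.3466110214011423
0 [398.8649683  225.12577542]
13 [399.75425468 220.10062794]
24 [400.52026326 215.77209423]
30 [400.94343386 213.38085703]
```

View pics/c4.png

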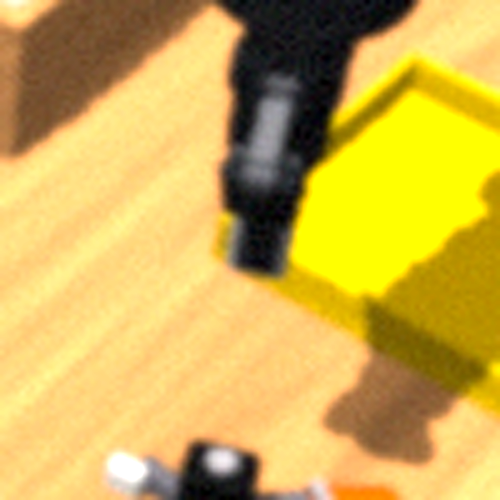

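Tip is at (402,214) here, against a predicted (398.9,225.1) — again about 25 mm higher than reported. I'll open, go down to a reported z of about 0 (tips at about 24 mm), watch the force, and look.

Emit:
carry_out --pt "0 10 0 0 0 0" --pt "0 30 0 0 0 0" --pt "0 55 0 0 0 0" --pt "0 75 0 0 0 0" --pt "0 85 0 0 0 0" --jaw 0

```text
time: 4.72
eef_pos: [476.1, -108.2, 29.7]
tcp_rot: [-0.146, 0.693, -0.691, 0.144]
ft_force: [0.2, 0.1, -0.2]
finger_gap: 85.6
```

Emit:
carry_out --pt "0 5 0 0 0 0" --pt "0 12 0 0 0 0" --pt "0 20 0 0 0 0" --pt "0 28 0 0 0 0" --pt "0 32 0 0 0 0"

```text
time: 5.35
eef_pos: [475.7, -108.1, -2.8]
tcp_rot: [-0.146, 0.693, -0.691, 0.144]
ft_force: [0.2, -0.3, -0.4]
finger_gap: 85.5
```

Run:
```python
from h import *
import cv2
im=ctrl.capture("side")[:,:,::-1]
cv2.imwrite("pics/c5.png",np.clip(cv2.resize(im[200:300,340:440],(600,600),interpolation=cv2.INTER_CUBIC)*1.8,0,255).astype('uint8'))
plan([477.6,-107.8,0],23.5+90)
```

```text
t 5.4 pos [ 475.5 -108.    -3.1] jawyaw -66.3 q [-0.22  0.29 -0.58  0.7   0.    2.5 ] gap 85.1 F [ 0.1  0.5 -0.3]
target 113.5 shift [-2.  -3.1  0.6] turn [ 0.005 -3.139 -0.007]
target -66.5 shift [-2.  -3.1  0.6] turn [0.005 0.003 0.003]
```

View pics/c5.png

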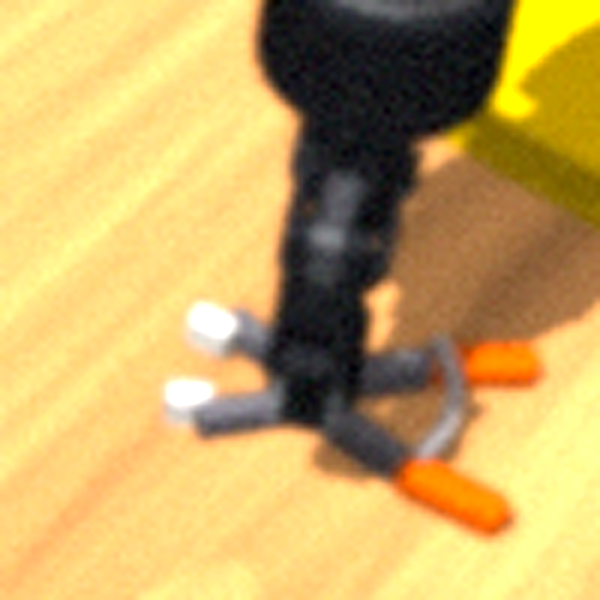

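The near finger now stands in front of the upper hub, around (340,330) in the crop, and well above the levers. Closing.

Emit:
carry_out --pt "-2 -2 0 0 0 0" --pt "-2 -2 0 0 0 0" --pt "-2 -2 0 0 0 0" --pt "-2 -2 0 0 0 0" --pt "-2 -2 0 0 0 0" --jaw 255 --grip_force 50

```text
time: 6.02
eef_pos: [477.8, -107.3, -0.7]
tcp_rot: [-0.146, 0.693, -0.691, 0.144]
ft_force: [-0.4, 0.2, 3.9]
finger_gap: 21.0
```

Emit:
carry_out --pt "0 0 0 0 0 0" --pt "0 0 0 0 0 0" --pt "0 -5 0 0 0 0" --pt "0 -15 0 0 0 0" --pt "0 -30 0 0 0 0"

```text
time: 6.65
eef_pos: [477.5, -107.3, 29.9]
tcp_rot: [-0.146, 0.693, -0.691, 0.144]
ft_force: [0.2, -0.2, -1.3]
finger_gap: 20.5
```

Run:
```python
from h import *
import cv2
im=ctrl.capture("side")[:,:,::-1]
cv2.imwrite("pics/c6.png",np.clip(cv2.resize(im[180:300,340:460],(600,600),interpolation=cv2.INTER_CUBIC)*1.8,0,255).astype('uint8'))
plan([485,-325,150],90-0.5)
```

```text
t 6.7 pos [ 479.2 -107.7   32.1] jawyaw -66.3 q [-0.22  0.25 -0.54  0.78  0.    2.51] gap 20.6 F [ 0.3 -1.3  0.5]
target 89.5 shift [  81.9 -118.4  201.1] turn [ 2.00e-03 -2.72e+00 -4.00e-03]
target -90.5 shift [  81.9 -118.4  201.1] turn [0.003 0.422 0.001]
```

View pics/c6.png

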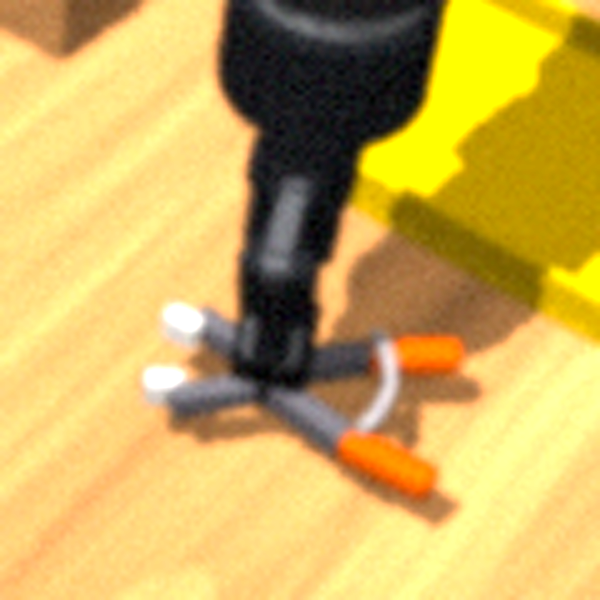

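The clamp is held level with its jaws still open. Next it goes to the yellow tray, with the hub 16 mm ahead of the centre so that the clamp's footprint is centred.

Emit:
carry_out --pt "0 -50 0 0 0 0" --pt "20 -65 45 0 0.12 0" --pt "40 -70 98 0 0.25 0" --pt "60 -70 148 0 0.36 0" --pt "80 -70 196 0 0.42 0"

```text
time: 7.32
eef_pos: [485.0, -321.5, 102.6]
tcp_rot: [0.003, 0.708, -0.707, -0.003]
ft_force: [1.0, 0.4, -1.3]
finger_gap: 20.8
```

Run:
```python
from h import *
import cv2
for n in M: cv2.imwrite(f"pics/{n}7.png",ctrl.capture(n)[:,:,::-1])
plan([485,-325,5],90-0.5)
```

```text
t 7.42 pos [ 485.1 -324.7  102.3] jawyaw -90.7 q [-0.59  0.34 -0.24  0.99 -0.    2.57] gap 20.4 F [-0.2  1.1 -0.5]
target -270.5 shift [ 0.1 97.3  0.2] turn [ 0.000e+00  3.137e+00 -1.000e-03]
target -90.5 shift [ 0.1 97.3  0.2] turn [-0.001 -0.004 -0.   ]
```

View pics/side7.png

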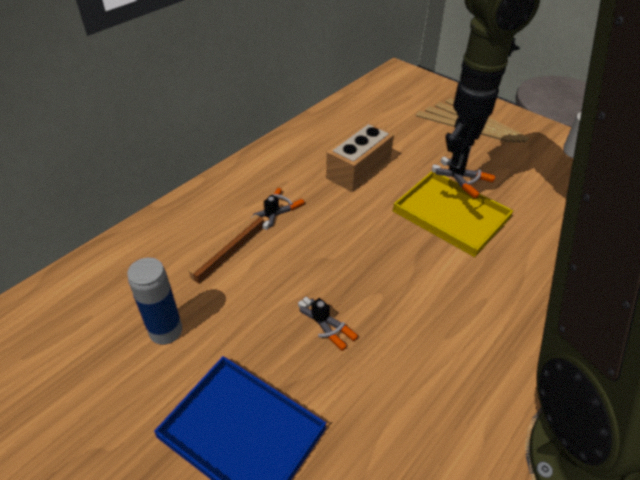

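View pics/top7.png

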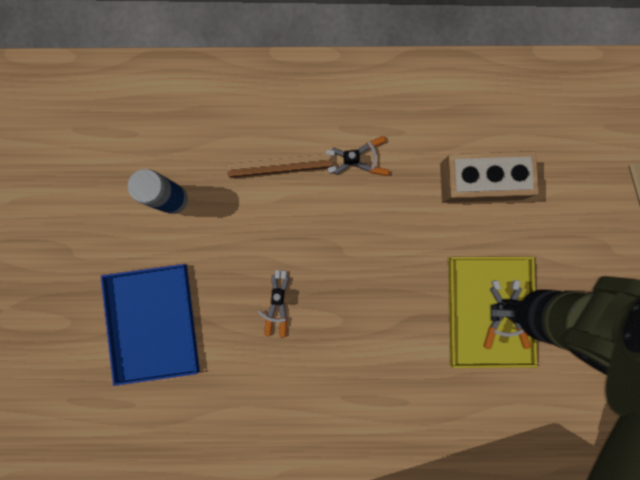

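Top view: jaws are at (496,287) and (517,286), their midpoint back-projecting to y ≈ -323 as planned, over the tray and still open. Lowering, slowly at the end.

Emit:
carry_out --pt "0 25 0 0 0 0" --pt "0 50 0 0 0 0" --pt "0 70 0 0 0 0" --pt "0 82 0 0 0 0" --pt "0 88 0 0 0 0"

```text
time: 8.05
eef_pos: [485.1, -324.3, 14.1]
tcp_rot: [-0.004, -0.707, 0.707, 0.004]
ft_force: [0.3, -0.3, -0.3]
finger_gap: 20.7
```

Emit:
carry_out --pt "0 2 0 0 0 0" --pt "0 4 0 0 0 0" --pt "0 6 0 0 0 0" --pt "0 7 0 0 0 0" --pt "0 7.5 0 0 0 0"

```text
time: 8.68
eef_pos: [485.1, -324.4, 6.7]
tcp_rot: [-0.004, -0.707, 0.707, 0.004]
ft_force: [0.1, 0.2, -0.2]
finger_gap: 20.6
```

Emit:
carry_out --pt "0 1 0 0 0 0" --pt "0 2 0 0 0 0" --pt "0 2 0 0 0 0" --pt "0 2 0 0 0 0" --pt "0 2 0 0 0 0"

```text
time: 9.3
eef_pos: [485.1, -324.4, 4.7]
tcp_rot: [-0.004, -0.707, 0.707, 0.004]
ft_force: [-0.3, 0.6, -1.2]
finger_gap: 20.5
```

Emit:
carry_out --pt "0 0.5 0 0 0 0" --pt "0 0.5 0 0 0 0" --pt "0 0.5 0 0 0 0" --pt "0 0.5 0 0 0 0" --pt "0 0.5 0 0 0 0" --jaw 0

```text
time: 9.93
eef_pos: [485.1, -324.4, 4.2]
tcp_rot: [-0.004, -0.707, 0.707, 0.004]
ft_force: [-0.5, -0.1, 0.1]
finger_gap: 85.3
```

Emit:
carry_out --pt "0 0 0 0 0 0" --pt "0 -20 0 0 0 0" --pt "0 -60 0 0 0 0" --pt "0 -110 0 0 0 0" --pt "0 -140 0 0 0 0"

```text
time: 10.55
eef_pos: [486.0, -324.9, 146.9]
tcp_rot: [-0.005, -0.706, 0.708, 0.003]
ft_force: [0.5, -0.3, 1.1]
finger_gap: 85.6
```

Run:
```python
from h import *
plan([502.5,84.8,100],-5.5+90)
```

```text
t 10.55 pos [ 486.  -324.9  146.9] jawyaw -90.7 q [-0.59  0.31 -0.18  1.09 -0.    2.57] gap 85.6 F [ 0.5 -0.3  1.1]
target 84.5 shift [ -11.3   46.  -409.9] turn [-4.000e-03 -3.058e+00  3.000e-03]
target -95.5 shift [ -11.3   46.  -409.9] turn [-0.002  0.084 -0.003]
```

The last joint would pass its range at jaw yaw -95.5 (about 195°), so I'll use the half-turn to +84.5.

Emit:
carry_out --pt "-1 0 -40 0 -0.18 0" --pt "-2 0 -80 0 -0.36 0" --pt "-3 0 -125 0 -0.54 0" --pt "-5 0 -170 0 -0.72 0" --pt "-6 0 -215 0 -0.9 0"

```text
time: 11.18
eef_pos: [494.7, -108.6, 146.6]
tcp_rot: [0.305, -0.637, 0.639, -0.306]
ft_force: [0.9, -0.4, 0.6]
finger_gap: 85.3
```

Run:
```python
from h import *
plan([502.5,84.8,100],-5.5+90)
```

```text
t 11.18 pos [ 494.7 -108.6  146.6] jawyaw -38.8 q [-0.21  0.16 -0.36  1.04 -0.    2.03] gap 85.3 F [ 0.9 -0.4  0.6]
target 84.5 shift [-155.6   46.1 -115.3] turn [-2.000e-03 -2.152e+00  4.000e-03]
target -95.5 shift [-155.6   46.1 -115.3] turn [-0.003  0.989 -0.002]
```

Emit:
carry_out --pt "-31 0 -23 0 -0.18 0" --pt "-62 0 -46 0 -0.36 0" --pt "-93 0 -69 0 -0.54 0" --pt "-124 0 -92 0 -0.72 0" --pt "-156 0 -115 0 -0.9 0"

```text
time: 11.8
eef_pos: [502.8, 86.3, 146.3]
tcp_rot: [-0.554, 0.438, -0.441, 0.554]
ft_force: [0.6, -0.5, 0.2]
finger_gap: 85.3
```

Emit:
carry_out --pt "0 9 0 0 -0.18 0" --pt "0 18 0 0 -0.36 0" --pt "0 27 0 0 -0.54 0" --pt "0 36 0 0 -0.72 0" --pt "0 45 0 0 -0.9 0"

```text
time: 12.42
eef_pos: [502.9, 86.2, 101.1]
tcp_rot: [0.691, -0.152, 0.154, -0.69]
ft_force: [-0.6, 0.5, 0.4]
finger_gap: 85.2
```

Run:
```python
from h import *
import cv2
for n in M: cv2.imwrite(f"pics/{n}8.png",ctrl.capture(n)[:,:,::-1])
plan([502.5,84.8,100],-5.5+90)
```

```text
t 12.53 pos [502.1  86.1 100.4] jawyaw 64.7 q [ 0.17  0.21 -0.42  0.94 -0.    0.61] gap 85.3 F [-0.5  0.8  0.5]
target 84.5 shift [ 0.9  0.4 -1. ] turn [ 0.002 -0.346  0.002]
target -95.5 shift [ 0.9  0.4 -1. ] turn [-0.003  2.796  0.003]
```

View pics/top8.png

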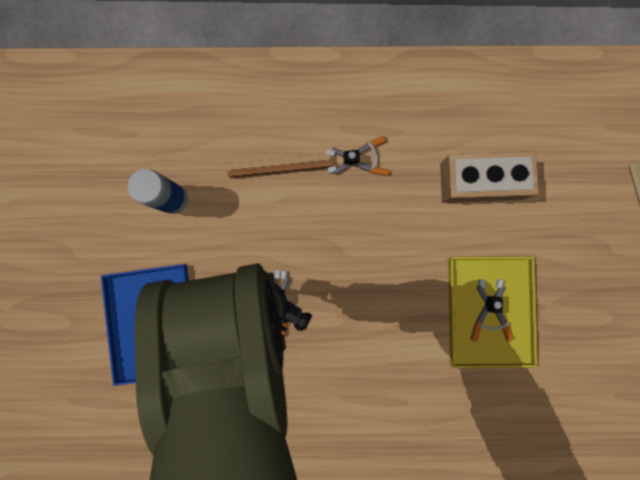

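View pics/side8.png

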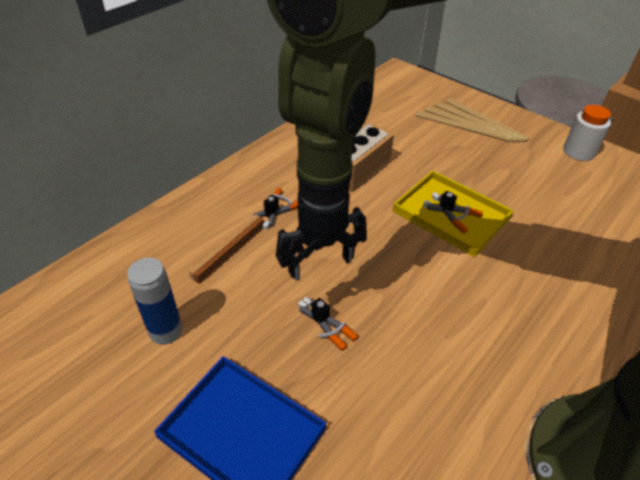

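The open clamp lies inside the yellow tray with its hub at (494,305), flat and open. The side view shows both fingertips, at (294,273) and (348,261), so I can check the tool offset again and the lateral alignment.

Run:
```python
from h import *
s=ctrl.sense();p=s["eef_pos"]
for dz in(0,13,30,37,45):print(dz,proj("side",p+[0,0,dz]))
print(tri((494.5+2,304.5),(447,198.5)))
```

```text
0 [320.91308693 285.24383654]
13 [321.06126984 280.40058098]
30 [321.25982278 273.91101598]
37 [321.343201   271.18585691]
45 [321.43967915 268.03253554]
(array([ 486.24745141, -326.73463025,   36.72736928]), [np.float64(2.656784197225897), np.float64(2.6567841972258153)])
```

Emit:
carry_out --pt "1 10 -1 0 -0.17 0" --pt "1 25 -1 0 -0.345 0" --pt "1 45 -1 0 -0.345 0" --pt "1 62 -1 0 -0.345 0" --pt "1 70 -1 0 -0.345 0"

```text
time: 13.15
eef_pos: [502.3, 84.5, 29.9]
tcp_rot: [0.707, -0.035, 0.036, -0.705]
ft_force: [-0.8, -0.8, -0.0]
finger_gap: 85.4
```

Run:
```python
from h import *
import cv2
im=ctrl.capture("side")[:,:,::-1]
cv2.imwrite("pics/c9.png",np.clip(cv2.resize(im[220:360,260:400],(600,600),interpolation=cv2.INTER_CUBIC)*1.6,0,255).astype('uint8'))
plan([502.5,84.8,-1],-5.5+90)
```

```text
t 13.2 pos [502.   84.4  29.4] jawyaw 84.3 q [ 0.17  0.28 -0.51  0.79 -0.    0.27] gap 85.7 F [ 0.5  0.5 -1.3]
target 84.5 shift [ 0.4 30.4  0.5] turn [ 0.003 -0.003  0.001]
target -95.5 shift [ 0.4 30.4  0.5] turn [-1.000e-03  3.138e+00  4.000e-03]
```

View pics/c9.png

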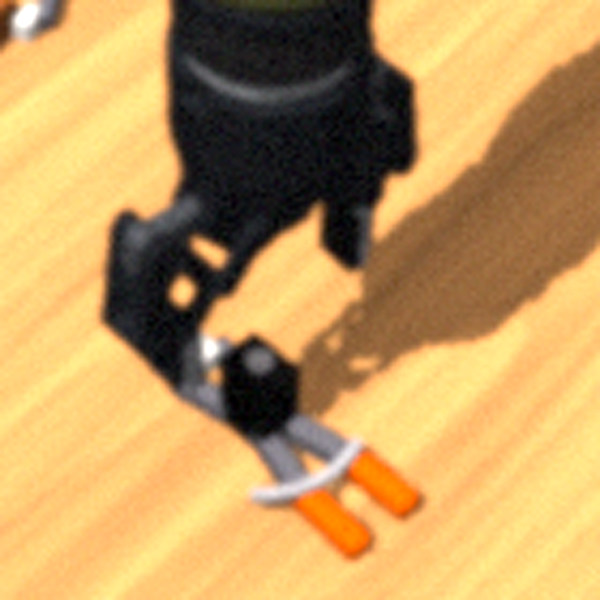

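The hub sits between the two fingers. Lowering and closing.

Emit:
carry_out --pt "0.5 8 0.5 0 0 0" --pt "0.5 16 0.5 0 0 0" --pt "0.5 24 0.5 0 0 0" --pt "0.5 30 0.5 0 0 0" --pt "0.5 30 0.5 0 0 0"

```text
time: 13.82
eef_pos: [502.0, 84.7, -1.2]
tcp_rot: [0.707, -0.035, 0.035, -0.705]
ft_force: [-0.2, 0.0, -0.7]
finger_gap: 85.4
```

Emit:
carry_out --pt "0 0 0 0 0 0" --pt "0 0 0 0 0 0" --pt "0 0 0 0 0 0" --pt "0 0 0 0 0 0" --pt "0 0 0 0 0 0" --jaw 255 --grip_force 50

```text
time: 14.45
eef_pos: [502.2, 84.7, -0.8]
tcp_rot: [0.707, -0.035, 0.035, -0.705]
ft_force: [-1.5, -0.1, 4.7]
finger_gap: 21.0
```

Emit:
carry_out --pt "0 0 0 0 0 0" --pt "0 0 0 0 0 0" --pt "0 -5 0 0 0 0" --pt "0 -25 0 0 0 0" --pt "0 -55 0 0 0 0"

```text
time: 15.08
eef_pos: [501.0, 84.7, 53.9]
tcp_rot: [0.707, -0.036, 0.034, -0.705]
ft_force: [0.5, 0.3, -0.7]
finger_gap: 21.0
```

Run:
```python
from h import *
import cv2
im=ctrl.capture("side")[:,:,::-1]
cv2.imwrite("pics/c10.png",np.clip(cv2.resize(im[200:360,250:410],(600,600),interpolation=cv2.INTER_CUBIC)*1.6,0,255).astype('uint8'))
plan([466,326,100],97.3)
```

```text
t 15.12 pos [504.   85.2  58.2] jawyaw 84.3 q [ 0.17  0.25 -0.47  0.85 -0.    0.27] gap 21.1 F [1.6 0.4 1.1]
target 97.3 shift [-61.5 -42.5 235.8] turn [ 0.002 -0.227  0.003]
target -82.7 shift [-61.5 -42.5 235.8] turn [-0.004  2.915  0.004]
```

View pics/c10.png

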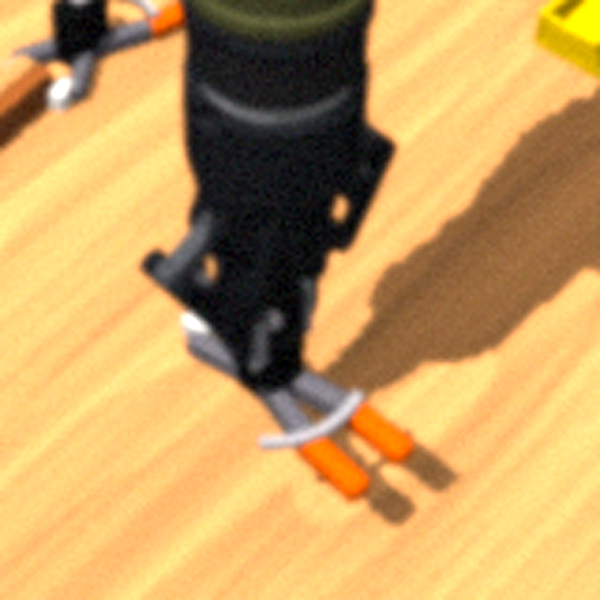

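Emit:
carry_out --pt "-10 -25 35 0 -0.05 0" --pt "-25 -40 85 0 -0.1 0" --pt "-39 -42 135 0 -0.16 0" --pt "-52 -42 190 0 -0.22 0" --pt "-61 -42 232 0 -0.227 0"

```text
time: 15.75
eef_pos: [465.6, 324.3, 99.4]
tcp_rot: [0.706, 0.047, -0.045, -0.705]
ft_force: [0.5, 0.1, -0.9]
finger_gap: 21.0
```

Run:
```python
from h import *
import cv2
for n in M: cv2.imwrite(f"pics/{n}11.png",ctrl.capture(n)[:,:,::-1])
plan([466,326,5],97.3)
```

```text
t 15.85 pos [465.6 326.3  99.3] jawyaw 97.6 q [ 0.61  0.31 -0.28  0.97 -0.    0.48] gap 20.5 F [-0.7 -0.3 -1.5]
target 97.3 shift [ 0.  94.3 -0.3] turn [0.001 0.005 0.003]
target 277.3 shift [ 0.  94.3 -0.3] turn [ 5.000e-03 -3.136e+00 -1.000e-03]
```

View pics/top11.png

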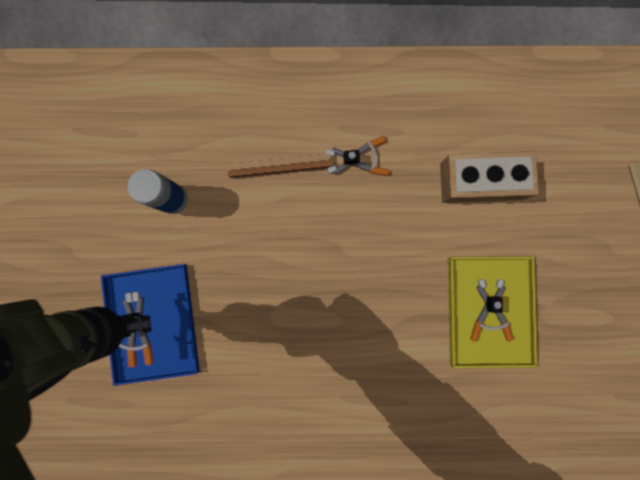

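View pics/side11.png

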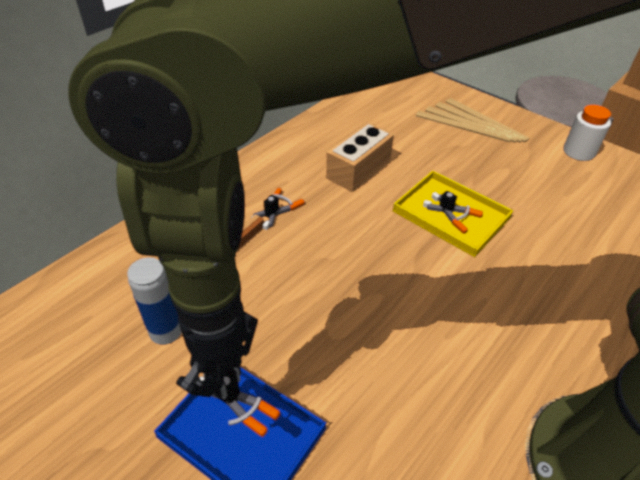

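The shut clamp hangs over the blue tray, jaws at (132,297) and still together. The can is clear of the arm. Lowering.

Emit:
carry_out --pt "0 25 0 0 0 0" --pt "0 50 0 0 0 0" --pt "0 70 0 0 0 0" --pt "0 82 0 0 0 0" --pt "0 87 0 0 0 0"

```text
time: 16.48
eef_pos: [465.7, 325.7, 11.7]
tcp_rot: [0.706, 0.048, -0.046, -0.705]
ft_force: [0.0, -0.2, -1.6]
finger_gap: 20.6
```

Emit:
carry_out --pt "0 2 0 0 0 0" --pt "0 4 0 0 0 0" --pt "0 6 0 0 0 0" --pt "0 7 0 0 0 0" --pt "0 7.5 0 0 0 0"

```text
time: 17.1
eef_pos: [465.8, 325.7, 4.3]
tcp_rot: [0.706, 0.048, -0.046, -0.705]
ft_force: [0.4, -0.4, -0.7]
finger_gap: 20.7
```

Emit:
carry_out --pt "0 0 0 0 0 0" --pt "0 0 0 0 0 0" --pt "0 0 0 0 0 0" --pt "0 0 0 0 0 0" --pt "0 0 0 0 0 0" --jaw 0

```text
time: 17.73
eef_pos: [465.8, 325.8, 4.3]
tcp_rot: [0.706, 0.048, -0.046, -0.705]
ft_force: [-0.6, 0.8, 0.7]
finger_gap: 85.8
```

Emit:
carry_out --pt "0 0 0 0 0 0" --pt "0 -20 0 0 0 0" --pt "0 -60 0 0 0 0" --pt "0 -110 0 0 0 0" --pt "0 -150 0 0 0 0"

```text
time: 18.35
eef_pos: [465.7, 326.1, 156.3]
tcp_rot: [0.706, 0.048, -0.045, -0.705]
ft_force: [-0.1, 0.1, -0.8]
finger_gap: 85.3
```

Run:
```python
from h import *
plan([420,60,160],97.3)
```

```text
t 18.35 pos [465.7 326.1 156.3] jawyaw 97.6 q [ 0.61  0.27 -0.2   1.1  -0.    0.48] gap 85.3 F [-0.1  0.1 -0.8]
target 97.3 shift [ -80.3   -3.8 -257.8] turn [0.001 0.005 0.004]
target 277.3 shift [ -80.3   -3.8 -257.8] turn [ 6.000e-03 -3.137e+00 -1.000e-03]
```

Emit:
carry_out --pt "-16 -5 -50 0 0 0" --pt "-32 -5 -100 0 0 0" --pt "-48 -5 -150 0 0 0" --pt "-64 -5 -200 0 0 0" --pt "-75 -5 -240 0 0 0"

```text
time: 18.98
eef_pos: [422.2, 76.6, 161.4]
tcp_rot: [0.706, 0.048, -0.045, -0.705]
ft_force: [0.9, -0.5, -0.0]
finger_gap: 85.5
```

Run:
```python
from h import *
import cv2
for n in M: cv2.imwrite(f"pics/{n}12.png",ctrl.capture(n)[:,:,::-1])
t=cv2.imread("pics/top12.png");s=cv2.imread("pics/side12.png")
z=lambda a,x,y:cv2.resize(a[y:y+130,x:x+130],(400,400),interpolation=cv2.INTER_CUBIC)
s0=z(s,190,350) if True else 0
cv2.imwrite("pics/c12.png",np.clip(np.hstack([z(t,90,255),s0])*1.8,0,255).astype('uint8'))
t0=cv2.imread("pics/top0.png");print("change back row",cv2.absdiff(t,t0)[130:225,120:540].max(axis=2).mean())
```

```text
change back row 9.83609022556391
```

View pics/top12.png

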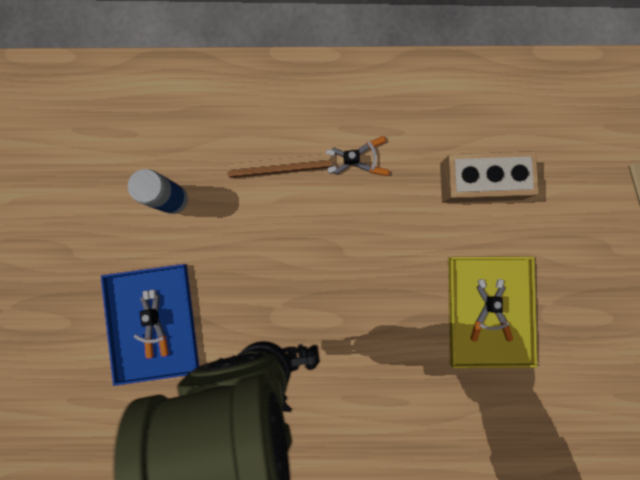

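View pics/c12.png

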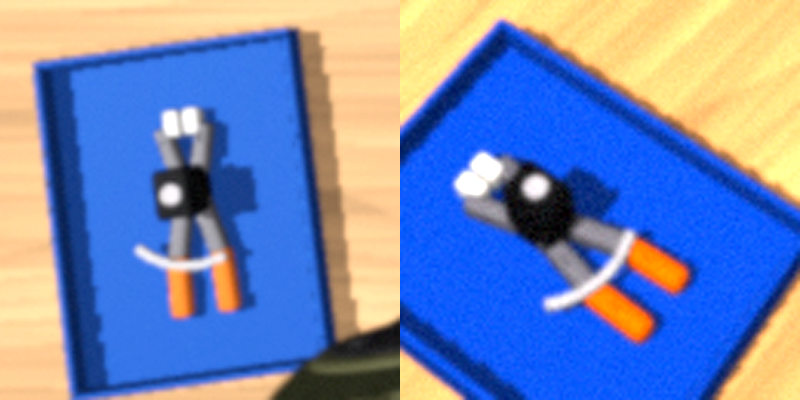

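View pics/side12.png

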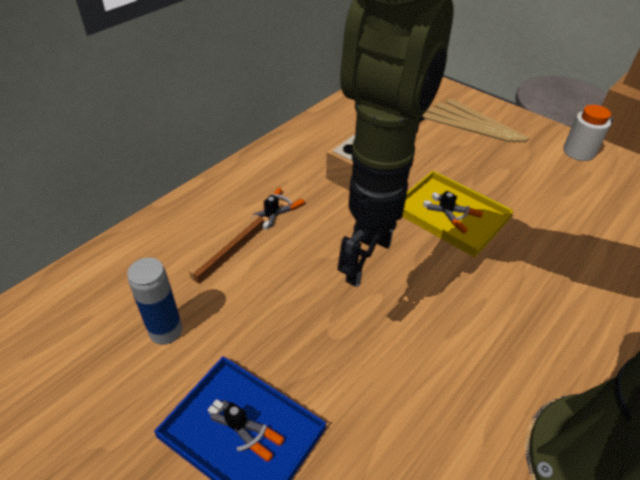

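Run:
```python
from h import *
import cv2
t=cv2.imread("pics/top12.png");s=cv2.imread("pics/side12.png")
z=lambda a,x,y:cv2.resize(a[y:y+80,x:x+80],(400,400),interpolation=cv2.INTER_CUBIC)
cv2.imwrite("pics/c13.png",np.clip(np.hstack([z(t,455,270),z(s,410,165)])*1.6,0,255).astype('uint8'))
c=130/400
pt=(90+171*c,255+194*c);ps=(190+137*c,350+187*c);print(tri(pt,ps))
```

```text
(array([465.44006373, 325.31802253,  50.52032743]), [np.float64(0.7778976438336277), np.float64(0.7778976438336952)])
```

View pics/c13.png

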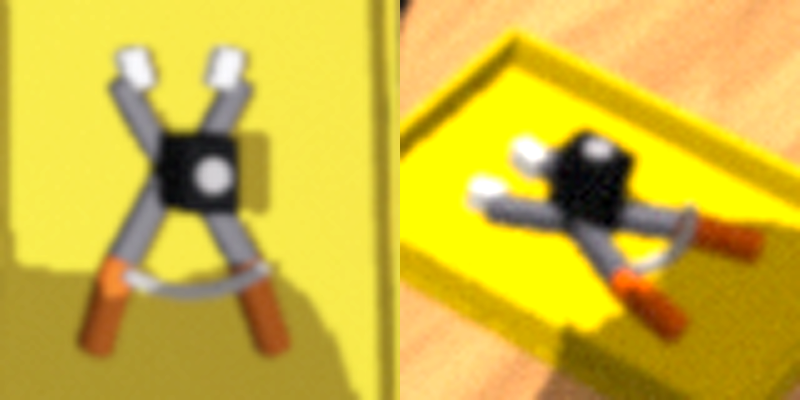

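Both hubs are inside their trays. The shut clamp's hub top triangulates to 50.5 mm (5 mm floor + 46 mm = 51 expected), so it lies flat. The open clamp is still wide open, with its hub disc at top (497.1,304.8) and side (449.1,194.3). One last check of that, then I'll hand in.

Run:
```python
from h import *
import cv2
print(tri((455+(212.5)/5-.5,270+176.5/5-.5),(410+(198)/5-.5,165+149.5/5-.5)))
t=cv2.imread("pics/top12.png",0);t0=cv2.imread("pics/top0.png",0)
for n,(x,y,w,h) in dict(can=(125,165,65,52),glue=(225,130,170,55),block=(440,148,102,56)).items():
    print(n,cv2.phaseCorrelate(np.float32(t0[y:y+h,x:x+w]),np.float32(t[y:y+h,x:x+w])))
print(ctrl.sense()["qd"].round(3)); print(ctrl.close_job())
```

```text
(array([ 484.98718355, -324.36414566,   50.7432654 ]), [np.float64(0.6763448012274166), np.float64(0.6763448012273442)])
can ((0.01999957890508597, -0.007128467245753001), 0.9991690862325975)
glue ((-0.02358728480255934, 0.008875611603606615), 0.9894946877161662)
block ((0.015261108465082884, 0.013159950493243144), 0.9777823913244553)
[ 0.057  0.025  0.031 -0.012  0.038  0.054]
the job is handed in; nothing more can be done
None
```

The shut clamp now lies flat in the blue tray and the open clamp flat in the yellow tray. I handed the job in at about 19 s of the allowed 54 s. No verdict is reported.

- **Placement:** the hub tops triangulate to (465, 325, 50.5) mm and (485, -324, 50.7) mm. The floor plus hub height should give 51 mm, so both lie flat, about 15 mm from their tray centres.
- **Ratchets:** in the final pictures the shut clamp's jaws are together and the open clamp's are still wide. I judged this by eye and did not measure the joint angles.
- **Bystanders:** the can, the glue-up and the timber block shifted by less than 0.03 px between the first and last top views.
- **Gripper:** it is empty, open and about 160 mm up, touching nothing. The arm was still settling slightly at hand-in (joint speeds under 0.06 rad/s).

**What disagreed:**
- **Tip height:** the fingertips stand about 25 mm higher than the reported TCP. My first pinch therefore closed on air just above the open clamp's hub, without moving it. I found this in the side view and corrected for it in both grasps.
- **Tray heights:** triangulating the tray corners gave unreliable heights (1–22 mm instead of 25). I placed the trays using the given 25 mm rim height and checked their sizes against the text.

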